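Hook and close the dark-box cover over the culture dish

ROBOT

A 6-joint arm with a two-finger parallel gripper is mounted at the origin on a cart in front of the work surface, level with it; the furniture and walls round the work are solid. World frame = base frame: x ahead of the robot, y to its left, z up, the work surface at z = 0. Lengths are in mm, angles in rad, forces in N, time in s.
With the tool pointing down it reaches from about 325 to 900 mm from the base axis. Payload 6.1 kg.
Tool frame: the origin (TCP) lies midway between the tips of the shut fingers; the grasp point (between the pads) lies 19 mm behind it; z points along the fingers, y is the line along which they close (so a half turn about z gives the same grasp; the last joint's range is limited). The gripper opens to 85 mm and grips with 20 to 120 N. Pads are 22 mm wide; open, the fingers measure 114 mm over their backs; the gripper's body (76 mm by 85 mm) begins 54 mm behind the grasp point. The pads swing forward as they close: fully open they stand 13 mm farther back than shut.
Start: joints at [-1.259, 0.22, 1.526, -0, 1.395, -0.126], TCP at [264.96, -566.05, 231.3] pointing down, gripper open.
Joint ranges: [-2.98, 2.98], [-0.91, 2.08], [0.09, 2.57], [-1.24, 4.39], [0.2, 2.65], [-2.68, 2.68]. Speed limits (rad/s): [2.57, 2.57, 3.01, 3.14, 3.14, 3.14].

INTERFACE

Orientations are given as a rotation vector (axis times angle).
In Python, from rig import env, vision, finder gives the robot as it stands. The module is installed in compiled form; this text tells all that it offers.
- The arm moves only by the shell command python3 -m handwheel 'ROWS' [OPENING]. ROWS is JSON, a list of rows, each a list of 6 numbers: the shift along the world's x, y, z in cm, then the turn, a rotation vector about the world's x, y, z in degrees. In form: [[tx, ty, tz, rx, ry, rz], ...]. A call has 1 to 12 rows; each row shifts and turns the commanded pose from where the row before left it; what a row does not reach is not made up. A row lasts 1/10 s, in which the tool goes at most 50 mm and 8.59 degrees, less where a joint would pass 70% of its speed; a pose out of reach is approached as far as the arm can. A call with a gripper value outside its range is refused whole. OPENING is the opening, from 0 (shut) to 1 (fully open), set as the call begins (- or left out, the last holds). The fingers move at their own pace and stop on an object; the grip force is fixed at half the most. Time passes only in rows, so rows that do not move let the fingers close. It gives the time, the measured TCP pose, the force, the opening and the grip force at its end, in the units of the state.
- env.sense(): the state, without advancing time (a new reading comes with each control period).
- vision.camera(name): name is "side" or "top" or "wrist"; returns the picture (384x512x3 uint8, blue, green, red); there is no depth.
- vision.get_calibration(name): a dict with "fx", "fy", "cx", "cy" (pixels), "camera_from_world" (4x4, takes a point from world to camera coordinates). Camera axes: x right, y down, z forward; pixel columns grow to the right and rows downward; lengths in mm; the calibration is good to about 2 mm. A picture is of the moment at which its call begins: read the wrist's pose just before it. get_calibration takes no time and is no camera call; for the wrist camera it gives the pose at the moment of the call.
- env.sign_off(): hands the job in; it is judged then, once.
Trained networks look in the newest picture that a camera, given by its name, has taken for a name from the list of things; names that differ only in an ending like _2 or _b are one class to them, and where a whole thing is asked for, a point or a joint stands for the part that bears it (a point fixed in the world has none). Each returns a list of dicts, best first, with "score" (0 to 1); they miss things now and then, are a little off and sometimes report something else, mostly with a low value. They report only what shows in the picture. A call takes as long as a camera call. They do not tell look-alikes from the thing itself.
- finder.trace(camera, name): "pixels" (384x512 bool, what is visible of it) and "bbox" ([left, top, width, height] in pixels, round what is visible of it).
The state is a dict: "time_s": time; "qpos": joint angles; "joint_velocities": joint speeds; "effort": joint torques, N m; "eef_pos": TCP position; "tcp_rot": TCP orientation; "wrist_force": force on the tool from outside, world axes, zero at the start; "wrist_torque": the same for the moment, N m; "width": finger opening in mm; "grasp_force": force on a finger pad.
Only numpy, scipy, OpenCV 4.12 (cv2) and the standard library are available. Lean on these libraries where they do the work, as an engineer would, in place of code of your own. Each camera call takes 0.05 s, during which the arm holds its last target. There are 200 camera calls.

TASK

One bay of the grey two-bay dark box holds a petri dish, the other a lens: take the orange cover off its sloping rest by its black handle and close it over the bay with the petri dish. Keep the cover clearly tilted while you hook its metal lip right under that bay's metal ledge, then gently swing the other edge down until the cover lies flat on its seat inside the rim, and let go. Leave the dish, the lens and the other things on the worktop where they are.

Things in the scene. Friction and masses are not known exactly. Their poses are not given: they have to be found in the camera images.
- cover_grip (a point): Centre of the black grip bar of the loose orange cover (about 0.15 kg). Axes: x from the lip towards the opposite edge, y along the grip bar, z out of the cover's top face. Bar: 10 mm thick (x), 54 long (y), 22 high (z), on two posts over the cover's middle, its centre 41 mm above the cover's underside, 24 mm free below it. Grip it across its thickness with the fingers along the cover's -z, which leans 25 degrees at the start.
- cover_under (a point): Middle of the cover's underside, 41 mm below the grip bar's centre along the cover's -z; axes as cover_grip. The cover is 115 mm long (x, +-57.5 from here) and its plate 80 mm wide (y), 6 mm thick; the last 15 mm at the -x end are a metal lip 76 mm wide, 4 mm thick, flush with the underside.
- cover_lip (a point): Middle of the tip edge of the cover's metal lip: 57.5 mm from the grip bar's centre along the cover's -x and 39 mm below it along its -z (2 mm above the underside). Axes as cover_grip.
- cover_rest: Fixed aluminium rest, 120 x 92 mm, 66 mm high, where the cover lies at the start on a face that slopes up 25 degrees along the rest's +x, lip lowest (to the robot's left), against a toe 7 mm high and between side strips 5 mm high. Origin at the centre of its base, on the worktop.
- dark_box: Grey open box with two bays side by side, fixed, 132 (x) x 192 (y) mm, origin under its centre on the worktop; x points from the ledge (robot side) to the taller far wall, y left. Walls 6 mm thick; side walls and the one under the ledge reach 46 mm above the worktop, the taller (+x) wall 56 mm. Each bay is a recess 120 mm long (x), 87 mm wide, with a seat for the cover 34 mm above the worktop.
- bay_left (a point): Centre of the left bay's recess, at seat height: where cover_under comes to lie if the cover is closed over this bay, with cover x along this x. Axes as dark_box; 46.5 mm to its +y. The recess runs from -60 to +60 mm in x; a metal ledge 4 mm thick overhangs its -x end by 12.5 mm, its underside 12 mm above the seat.
- bay_right (a point): Centre of the right bay's recess, at seat height, 46.5 mm to the dark_box's -y; otherwise as bay_left.
- dish_mid (a point): Centre of the petri dish, a low white-rimmed clear dish 60 mm across and 14 mm high with pale contents, lying on the floor of one bay (4 mm above the worktop). It stays there.
- lens_mid (a point): Centre of the lens, a black ring with a red lower ring, 54 mm across and 18 mm high, on the floor of the other bay. It stays there.
- eyepiece: Bystander: black eyepiece, 37 mm across, 44 mm high, at the left; origin under its centre.
- notebook: Bystander: blue notebook, 109 x 75 x 12 mm, on the worktop at the right; origin under its centre.
- objective_can: Bystander: white can with black top, 34 mm across, 59 mm high; origin under its centre.
- blower: Bystander: dark rubber blower with red nozzle, 49 mm across, 98 mm high; origin under its centre. Right of it stands a fixed grey gas cylinder 0.5 m high (world x 0.60 to 0.80 m, y -0.55 to -0.38 m).
- spray: Bystander: light-blue pump spray, 31 mm across, 104 mm high; origin under its centre.
- stereo_microscope: Fixed obstacle between rest and box: black microscope on a base plate 20 mm high whose robot-side edge is at world x = 0.48 m (y -0.18 to 0.20 m). Its head and eyepieces overhang it to x = 0.47 m at heights of 0.15 to 0.42 m, for y from -0.11 to 0.11 m: carry things past it on the robot's side.
- printer: Fixed obstacle at the left: white printer, 0.24 m high, filling world x 0.33 to 0.84 m, y 0.35 to 0.77 m.
- clamp: Bystander: orange spring clamp, 31 x 87 x 14 mm, lying behind the dark box; origin under its centre.
There are look-alikes about, which are no part of the job. What is meant by the part that bears dish_mid is not purple, and is the smaller of those in its own colour.

How it is judged (in metres and radians):
On the way:
1. the lip is under the ledge of the dish's bay while the cover is still tilted (over 0.15 rad) (((horizontal distance between dish_mid and bay_left below 0.04 m and x of cover_lip in the frame of bay_left between -0.063 and -0.051 m and y of cover_lip in the frame of bay_left between -0.008 and 0.008 m and z of cover_lip in the frame of bay_left between -0.003 and 0.013 m and angle between cover_grip's own z axis and vertical above 0.15 rad) or (horizontal distance between dish_mid and bay_right below 0.04 m and x of cover_lip in the frame of bay_right between -0.063 and -0.051 m and y of cover_lip in the frame of bay_right between -0.008 and 0.008 m and z of cover_lip in the frame of bay_right between -0.003 and 0.013 m and angle between cover_grip's own z axis and vertical above 0.15 rad))), for 0.1 s.
At the end, for the whole second after the job is handed in: The cover lies flat (within 0.04 rad) on the seat of the bay that holds the petri dish (within 3 mm in height, 5 mm along and 6 mm across the bay's centre, the right way round), its lip at least 3 mm under the ledge (((horizontal distance between dish_mid and bay_left below 0.04 m and x of cover_under in the frame of bay_left between -0.005 and 0.005 m and y of cover_under in the frame of bay_left between -0.006 and 0.006 m and z of cover_under in the frame of bay_left between -0.003 and 0.003 m and angle between the x axis of cover_grip and the x axis of bay_left, either way round below 0.1 rad and x of cover_lip in the frame of bay_left below -0.051 m) or (horizontal distance between dish_mid and bay_right below 0.04 m and x of cover_under in the frame of bay_right between -0.005 and 0.005 m and y of cover_under in the frame of bay_right between -0.006 and 0.006 m and z of cover_under in the frame of bay_right between -0.003 and 0.003 m and angle between the x axis of cover_grip and the x axis of bay_right, either way round below 0.1 rad and x of cover_lip in the frame of bay_right below -0.051 m)) and angle between cover_grip's own z axis and vertical below 0.04 rad); the robot touches nothing.
It fails at once if the dish or the lens is shifted by over 25 mm (distance of any of dish_mid, lens_mid from where it was at the start of the episode above 0.025 m).
It fails at once if a bystander is shifted by over 30 mm (distance of any of eyepiece, notebook, objective_can, blower, spray, clamp from where it was at the start of the episode above 0.03 m).
It fails at once if the cover is pressed against the box with over 60 N (contact force between cover and dark_box above 60 N).
It also fails if it takes over 59 s, if anything falls off the work surface, if the arm or the gripper's body presses on something with over 40 N, if the wrist force passes 120 N, or if a joint passes its speed limit or range.

## Working session

There is one attempt and no reset: what is moved stays moved. The work goes in short steps, Python scripts to look and compute and a shell command to move; the robot and the scene stay as the last step left them, time stands still between calls to the robot, and variables do not carry over. Pictures are saved under pics/ and viewed, at most 13 in all, crops included, and the job is handed in when it is done.

```bash
mkdir -p pics; ls; python3 - <<'E'
from rig import env, vision, finder
import cv2, numpy as np
s=env.sense(); print({k:np.round(v,3) for k,v in s.items()})
for c in ("top","side"):
    im=vision.camera(c); cv2.imwrite(f"pics/{c}0.png",im)
    for n in ("cover_grip","dark_box","dish_mid","lens_mid","cover_rest"):
        for d in finder.trace(c,n): print(c,n,round(d["score"],2),d["bbox"])
    k=vision.get_calibration(c); print(k["fx"],k["cx"],k["cy"],np.round(k["camera_from_world"],3).tolist())
E
```

```text
pics
{'time_s': np.float64(0.0), 'qpos': array([-1.259,  0.221,  1.528,  0.   ,  1.395, -0.126]), 'joint_velocities': array([-0.001,  0.001, -0.001, -0.002, -0.002, -0.001]), 'effort': array([ 1.0000e-03, -4.9688e+01, -3.8939e+01, -0.0000e+00,  1.1000e-02,
       -0.0000e+00]), 'eef_pos': array([ 264.775, -565.469,  230.191]), 'tcp_rot': array([-3.065, -0.682,  0.   ]), 'wrist_force': array([ 0.385, -0.086, -0.408]), 'wrist_torque': array([-0.01 , -0.025, -0.008]), 'grasp_force': np.float64(0.0), 'width': np.float64(85.359)}
top cover_grip 0.69 [199.8, 213.7, 31.8, 28.2]
top cover_grip 0.15 [373.5, 194.3, 26.9, 36.2]
top dark_box 0.95 [290.5, 191.1, 52.5, 34.0]
top dish_mid 0.92 [261.7, 222.4, 20.1, 23.6]
top dish_mid 0.57 [351.8, 192.0, 15.4, 20.6]
top dish_mid 0.45 [325.1, 202.8, 16.6, 16.4]
top lens_mid 0.51 [296.9, 202.4, 20.0, 12.2]
top lens_mid 0.43 [372.1, 193.3, 31.5, 36.9]
top cover_rest 0.67 [199.8, 214.2, 40.2, 30.1]
442.86511936898546 250.57428010555986 191.76917337213575 [[-0.023, -1.0, -0.01, -19.014], [-0.993, 0.024, -0.119, 558.887], [0.12, 0.007, -0.993, 1693.474], [0.0, 0.0, 0.0, 1.0]]
side cover_grip 0.55 [239.3, 208.7, 25.0, 21.3]
side cover_grip 0.49 [273.1, 185.1, 38.2, 21.7]
side dark_box 0.96 [271.9, 182.7, 42.6, 23.3]
side dish_mid 0.68 [277.6, 208.6, 18.0, 10.4]
side cover_rest 0.55 [238.3, 217.2, 33.5, 20.5]
362.5557191928932 251.8913900409239 195.91941229189788 [[-0.727, -0.686, -0.023, 374.241], [-0.252, 0.298, -0.921, 220.747], [0.639, -0.664, -0.389, 1383.562], [0.0, 0.0, 0.0, 1.0]]
```

```bash
python3 - <<'E'
import cv2
im=cv2.imread("pics/top0.png")[150:270,170:430]; cv2.imwrite("pics/a.png",cv2.resize(im,(780,360),interpolation=2))
E
```

```text
(no output)
```

View pics/a.png

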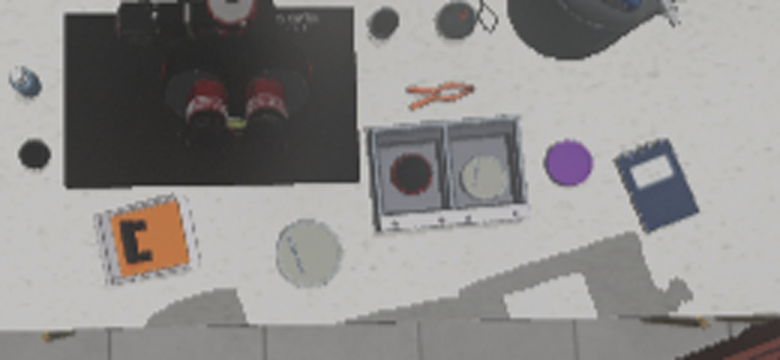

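The candidates for the dish, in top-picture pixels:
- Large white dish on the bench, (273,234).
- Purple disc, (360,204).
- Small white dish in the right bay, (332,208). This one fits: not purple, and the smaller of the white ones.

The lens is in the left bay at (307,208). The cover is on the rest at (220,230). Next I'll check with a close crop and get rough positions.

```bash
cat > h.py <<'E'
from rig import env, vision, finder
import cv2, numpy as np
from scipy.spatial.transform import Rotation as R
def ray(k,u,v,z):
    T=np.array(k["camera_from_world"]);Rm=T[:3,:3];c=-Rm.T@T[:3,3]
    d=Rm.T@np.array([(u-k["cx"])/k["fx"],(v-k["cy"])/k["fy"],1]); return c+d*(z-c[2])/d[2]
def proj(k,P):
    T=np.array(k["camera_from_world"]);p=np.atleast_2d(P)@T[:3,:3].T+T[:3,3]
    return np.c_[k["fx"]*p[:,0]/p[:,2]+k["cx"],k["fy"]*p[:,1]/p[:,2]+k["cy"]]
E
python3 - <<'E'
from h import *
k=vision.get_calibration("top")
for n,u,v,z in [("rest",219.7,229.5,35),("grip",215,230,75),("dish",331.7,208.5,11),("lens",307,208,13),("box",319,207.5,46),("boxTL",170+368/3,150+127/3,56),("boxTR",170+520/3,150+117/3,56),("boxBL",170+377/3,150+232/3,46),("boxBR",170+527/3,150+216/3,46),("big",272.7,234,10)]:
    print(n,np.round(ray(k,u,v,z)))
s=env.sense();kw=vision.get_calibration("wrist")
T=np.array(kw["camera_from_world"]); c=-T[:3,:3].T@T[:3,3]; Rt=R.from_rotvec(s["tcp_rot"]).as_matrix()
print("cam in tool",Rt.T@(c-s["eef_pos"]),np.round(Rt.T@T[:3,:3].T,3).tolist(),kw["fx"],kw["fy"],kw["cx"],kw["cy"]);print(np.round(Rt,3))
im=cv2.imread("pics/top0.png")[182:232,285:350]; cv2.imwrite("pics/b.png",cv2.resize(im,(650,500),interpolation=2))
E
```

```text
rest [414.  90.  35.]
grip [411. 105.  75.]
dish [ 487. -349.   11.]
lens [ 491. -252.   13.]
box [ 489. -294.   46.]
boxTL [ 549. -194.   56.]
boxTR [ 558. -389.   56.]
boxBL [ 415. -202.   46.]
boxBR [ 431. -394.   46.]
big [ 393. -115.   10.]
cam in tool [  70.33642289    1.15850237 -142.42808925] [[0.0, -0.96, -0.279], [1.0, 0.0, 0.0], [-0.0, -0.279, 0.96]] 281.90236909703424 281.90236909703424 253.97498376463332 191.69090374857558
[[ 0.906  0.424  0.   ]
 [ 0.424 -0.906 -0.   ]
 [ 0.     0.    -1.   ]]
```

View pics/b.png

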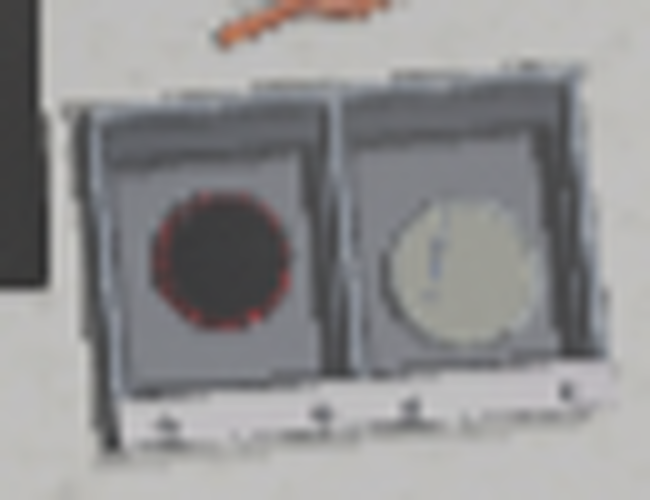

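The crop confirms it: dish with the small white disc in the right bay, crop (465,270), and lens in the left bay, crop (222,260). I'll go above the box for a close look.

```bash
python3 -m handwheel '[[2,2.4,0,0,0,0],[3,3.5,-0.3,0,0,0],[3,3.5,-0.3,0,0,0],[3,3.5,-0.3,0,0,0],[3,3.5,-0.3,0,0,0],[3,3.5,-0.3,0,0,0],[3,3.5,-0.3,0,0,0],[2.5,3.2,-0.3,0,0,0],[1.5,1.5,-0.3,0,0,0],[0,0,0,0,0,0],[0,0,0,0,0,0]]' 1
python3 - <<'E'
from h import *
k=vision.get_calibration("wrist");im=vision.camera("wrist");cv2.imwrite("pics/w1.png",im)
np.save("w1.npy",k,allow_pickle=True)
s=env.sense();print(s["eef_pos"],s["qpos"],s["time_s"])
for n in ("dark_box","dish_mid","lens_mid"):
    for d in finder.trace("wrist",n):
        b=d["bbox"];print(n,round(d["score"],2),b,np.round(ray(k,b[0]+b[2]/2,b[1]+b[3]/2,12)))
cv2.imwrite("pics/w1b.png",cv2.resize(im,(800,600),interpolation=2))
E
```

```text
time_s: 1.7
eef_pos: [505.0, -284.9, 207.3]
tcp_rot: [3.066, 0.684, -0.001]
wrist_force: [0.9, 0.4, 0.2]
width: 85.6
grasp_force: 0.0
[ 504.63474801 -285.56010038  207.40910029] [-6.50625634e-01  1.31118818e-01  1.67346728e+00 -5.30272530e-04
  1.33693194e+00  4.82438577e-01] 1.75
dark_box 0.62 [157.2, 104.9, 205.3, 167.4] [ 487. -303.   12.]
dish_mid 0.97 [49.9, 158.8, 78.6, 69.5] [ 390. -113.   12.]
dish_mid 0.97 [348.0, 203.3, 49.0, 45.6] [ 504. -456.   12.]
dish_mid 0.88 [265.8, 182.9, 49.2, 42.4] [ 485. -347.   12.]
dish_mid 0.71 [157.0, 104.2, 205.0, 163.9] [ 490. -301.   12.]
lens_mid 0.69 [204.1, 146.1, 42.2, 46.2] [ 491. -254.   12.]
```

View pics/w1b.png

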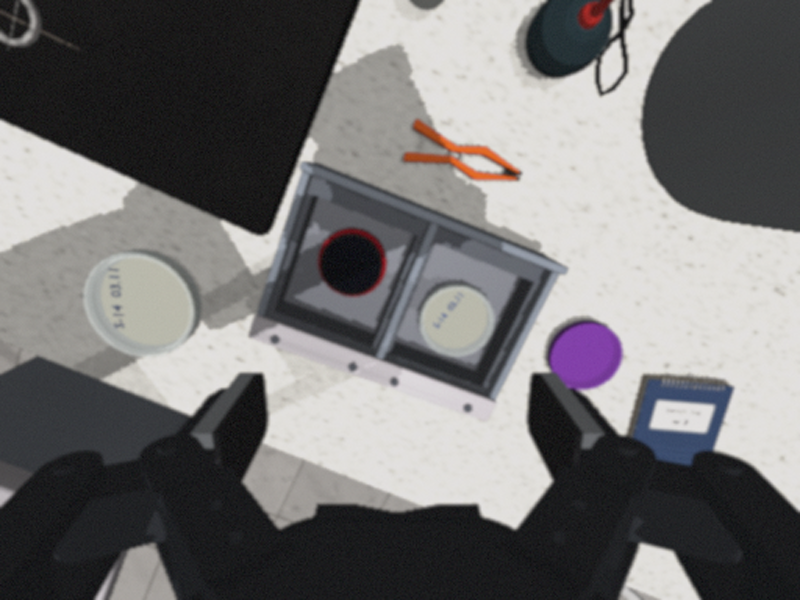

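```bash
cat > fit.py <<'E'
from h import *
from scipy.optimize import least_squares
k=np.load("w1.npy",allow_pickle=True).item()
M=np.array([[66,96,56],[66,-96,56],[-66,96,50],[-66,-96,50]],float)
px=np.array([[304,163],[567,268],[250,336],[492,418]])/1.5625
W=lambda p,M:np.c_[M[:,:2]@np.array([[np.cos(p[2]),np.sin(p[2])],[-np.sin(p[2]),np.cos(p[2])]])+p[:2],M[:,2]]
r=least_squares(lambda p:(proj(k,W(p,M))-px).ravel(),[489,-294,.07])
print(r.x,np.degrees(r.x[2]),np.round(r.fun,1)); p=r.x
print("bay_right",W(p,np.array([[0,-46.5,34.]])))
im=cv2.imread("pics/w1.png");x0,y0,s=145,90,3.4
im=cv2.resize(im[y0:y0+185,x0:x0+230],None,fx=s,fy=s,interpolation=2)
def line(P):
    q=((proj(k,W(p,np.array(P,float)))-[x0,y0]+.5)*s).astype(int); cv2.polylines(im,[q.reshape(-1,1,2)],False,(0,255,0),1)
line([[66,96,56],[66,-96,56]]);line([[60,96,56],[60,-96,56]]);line([[-66,-96,50],[-66,96,50]]);line([[-47.5,96,50],[-47.5,-96,50]])
for y in (96,90,3,-3,-90,-96): line([[-47.5,y,46],[60,y,46]])
cv2.imwrite("pics/fit.png",im)
E
python3 fit.py
```

```text
[ 4.90742170e+02 -2.99356742e+02  7.45699161e-02] 4.2725414690757075 [-1.4 -1.5  3.1 -1.1 -0.6  1.6 -1.3  2.3]
bay_right [[ 494.20645808 -345.72751626   34.        ]]
```

View pics/fit.png

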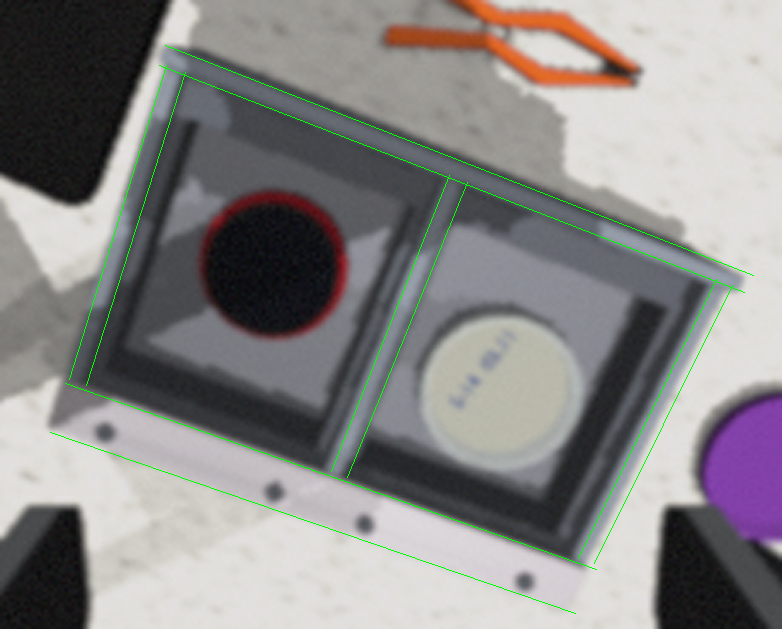

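The fit is about 3 px off at the right end, so I'll refit with edge points read from this zoomed crop: divider (449,178)-(336,471) and the outer corners. Camera height is left free.

```bash
cat >> fit.py <<'E'
obs=[([66,96,56],169,46),([66,-96,56],745,277),([-47.5,0,46],337,472),([60,0,56],449,177),([-47.5,96,50],68,384),([-66,96,50],50,431),([-47.5,-90,46],577,560),([-47.5,-96,50],589,567)]
M=np.array([o[0] for o in obs],float); q=np.array([o[1:] for o in obs])/s+[x0,y0]-.5
def f(p):
    Z=W(p,M);Z[:,2]-=p[3];return np.r_[(proj(k,Z)-q).ravel(),p[3]/3]
r=least_squares(f,[490,-298,.07,0],loss="soft_l1");print(np.round(r.x,3),np.degrees(r.x[2]),"\n",np.round(f(r.x)[:-1].reshape(-1,2),1))
print("bay",W(r.x,np.array([[0,-46.5,34.]])))
E
python3 fit.py
```

```text
[ 4.90742170e+02 -2.99356742e+02  7.45699161e-02] 4.2725414690757075 [-1.4 -1.5  3.1 -1.1 -0.6  1.6 -1.3  2.3]
bay_right [[ 494.20645808 -345.72751626   34.        ]]
[ 4.89748e+02 -2.98762e+02  7.30000e-02  2.75400e+00] 4.1555465201935755 
 [[-1.2  0.3]
 [ 0.5 -0.3]
 [-0.1  0.2]
 [ 2.6  2. ]
 [-0.8 -0.6]
 [ 0.1 -0.2]
 [-0.9 -1. ]
 [ 0.8  0.2]]
bay [[ 493.11745841 -345.13984821   34.        ]]
```

Bay_right is about (493,-345), yaw 4.2°, which agrees with the dish at (485,-347). Now past the microscope on the robot's side to a tilted pre-grasp pose over the cover.

```bash
python3 -m handwheel '[[-4.7,0,1,0,0,0],[-4.7,0,1,0,0,0],[-4.6,0,1,0,0,0],[0,4.6,0,0,0,-3],[0,4.6,0,0,0,-4],[0,4.6,0,0,0,-4],[0,4.6,0,0,0,-2.5],[0,4.6,0,0,0,0],[0,4.6,0,0,0,0],[0,4.6,0,0,0,0],[0,4.6,0,0,0,0],[0,4.6,0,0,0,0]]' && python3 -m handwheel '[[0,4.3,0,-6.1,-1.25,0],[1,0,-1,-6.1,-1.25,0],[1,0,-1,-6.1,-1.25,0],[1,0,0,-6.1,-1.25,0],[0.3,0,0,0,0,0],[0,0,0,0,0,0],[0,0,0,0,0,0]]'
python3 - <<'E'
from h import *
s=env.sense();k=vision.get_calibration("wrist");im=vision.camera("wrist");cv2.imwrite("pics/w2.png",im)
np.save("w2.npy",k,allow_pickle=True)
print(s["eef_pos"],s["qpos"]);print(np.round(R.from_rotvec(s["tcp_rot"]).as_matrix(),3))
for n in ("cover_grip","cover_rest"):
    for d in finder.trace("wrist",n):
        b=d["bbox"];print(n,round(d["score"],2),b,np.round(ray(k,b[0]+b[2]/2,b[1]+b[3]/2,75)))
cv2.imwrite("pics/w2b.png",cv2.resize(im,(800,600),interpolation=2))
E
```

```text
time_s: 3.1
eef_pos: [365.0, 130.1, 237.9]
tcp_rot: [3.126, 0.314, 0.003]
wrist_force: [1.7, 0.1, 0.6]
width: 85.1
grasp_force: 0.0
time_s: 3.8
eef_pos: [398.3, 166.8, 217.8]
tcp_rot: [2.707, 0.271, 0.057]
wrist_force: [0.4, -0.6, 0.2]
width: 85.5
grasp_force: 0.0
[398.28818564 166.82072231 217.7591679 ] [ 0.51576537 -0.10129946  1.945315   -0.40284862  1.44796795  1.96735747]
[[ 0.98   0.181  0.08 ]
 [ 0.198 -0.894 -0.402]
 [-0.001  0.41  -0.912]]
cover_grip 0.66 [201.1, 136.1, 99.0, 71.1] [417. 108.  75.]
cover_grip 0.25 [387.7, 108.0, 116.3, 81.8] [ 488. -208.   75.]
cover_rest 0.37 [393.8, 106.4, 113.2, 85.0] [ 490. -219.   75.]
```

View pics/w2b.png

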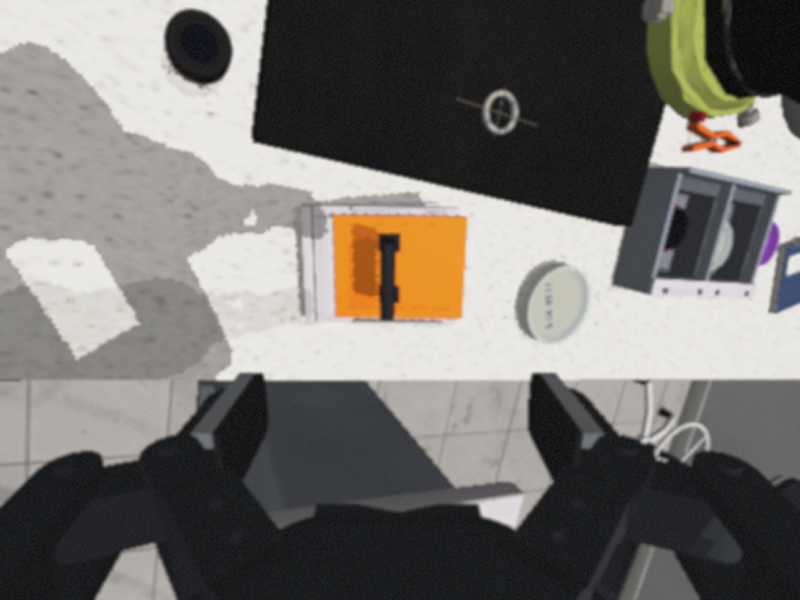

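The cover is well aligned with the tool. Its orange corners are at (333,213), (467,215), (463,319) and (335,318), and the bar runs from (388,236) to (388,318). I'll fit its pose.

```bash
cat > fit2.py <<'E'
from h import *
from scipy.optimize import least_squares
import sys
k=np.load("w2.npy",allow_pickle=True).item()
M=np.array([[-42.5,40,6],[57.5,40,6],[57.5,-40,6],[-42.5,-40,6],[0,27,52],[0,-27,52]],float)
q=np.array([[333,213],[467,215],[463,319],[335,318],[388,235],[388,319]])/1.5625
def A(y): return (R.from_euler("z",y)*R.from_euler("y",-25,degrees=True)).as_matrix()
f=lambda p:np.r_[(proj(k,M@A(p[3]).T+p[:3])-q).ravel(),(p[2]-38)/3]
r=least_squares(f,[414,95,38,-1.36],loss="soft_l1");p=r.x;a=A(p[3])
print(np.round(p,2),np.degrees(p[3]),"\n",np.round(f(p)[:-1].reshape(-1,2),1))
g=p[:3]+41*a[:,2];print("grip",g,"lipx",a[:,0],"z",a[:,2])
s=env.sense();Rt=R.from_rotvec(s["tcp_rot"]).as_matrix()
Rd=np.c_[-0*a[:,1]+np.cross(a[:,0],-a[:,2]),a[:,0],-a[:,2]]
tcp=g-19*a[:,2]
print("TCP goal",tcp,"delta cm",(tcp-s["eef_pos"])/10,"in cover frame",a.T@(tcp-s["eef_pos"]));print("rot deg",np.degrees((R.from_matrix(Rd)*R.from_matrix(Rt).inv()).as_rotvec()))
E
python3 fit2.py
```

```text
[413.83  92.72  39.07  -1.39] -79.3867270042306 
 [[-0.1 -0.1]
 [ 0.8 -0.1]
 [-0.5 -0.7]
 [ 0.3 -1.5]
 [ 0.   3.4]
 [-0.4  0.4]]
grip [410.64142212 109.75104765  76.2326592 ] lipx [ 0.16692291 -0.89080332  0.42261826] z [-0.07783743  0.41538841  0.90630779]
TCP goal [412.12033329 101.8586679   59.01281125] delta cm [  1.37583262  -6.48693746 -15.90255432] in cover frame [  -7.12466477    1.57537871 -172.14298713]
rot deg [-0.76098246 -0.15882415 -0.80003803]
```

```bash
python3 -m handwheel '[[0.35,-1.6,-3.5,-0.8,0,-0.8],[0.35,-1.6,-3.5,0,0,0],[0.3,-1.4,-3.5,0,0,0],[0.2,-0.9,-2.4,0,0,0],[0.1,-0.5,-1.5,0,0,0],[0.1,-0.5,-1.5,0,0,0],[0,0,0,0,0,0],[0,0,0,0,0,0]]' 0.7
python3 - <<'E'
from h import *
cv2.imwrite("pics/w3.png",cv2.resize(vision.camera("wrist"),(800,600),interpolation=2));print(env.sense()["eef_pos"],R.from_rotvec(env.sense()["tcp_rot"]).as_matrix())
E
```

```text
time_s: 4.75
eef_pos: [412.2, 102.2, 58.8]
tcp_rot: [2.693, 0.253, 0.05]
wrist_force: [0.0, 0.8, 1.0]
width: 59.7
grasp_force: 0.0
[412.71125998 102.58456972  59.25928753] [[ 0.98263979  0.16923213  0.07602318]
 [ 0.18550137 -0.88988671 -0.41676239]
 [-0.00287757  0.42362971 -0.90583088]]
```

View pics/w3.png

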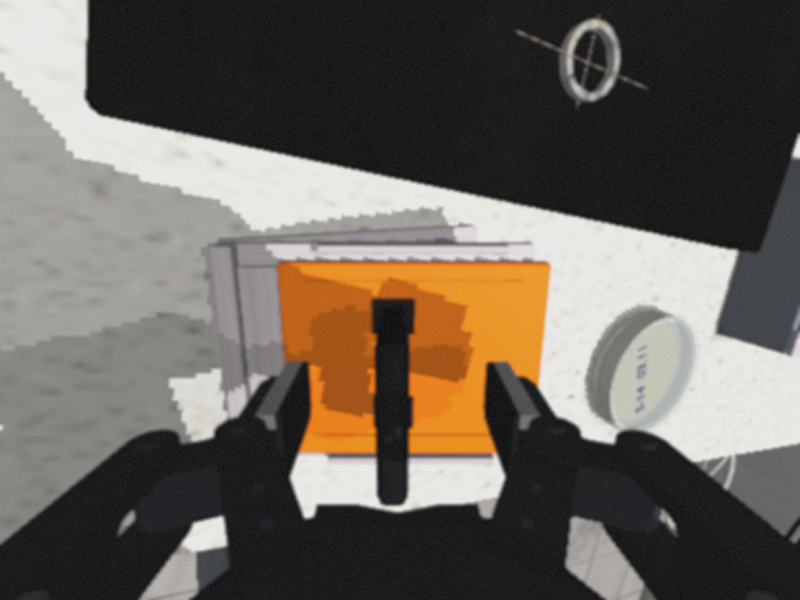

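The bar (393, 330–505) sits centred between the fingers (305 and 490). Close, then lift along the cover's normal.

```bash
python3 -m handwheel '[[0,0,0,0,0,0],[0,0,0,0,0,0],[0,0,0,0,0,0],[0,0,0,0,0,0],[0,0,0,0,0,0],[0,0,0,0,0,0],[0,0,0,0,0,0],[0,0,0,0,0,0]]' 0; python3 -m handwheel '[[-0.04,0.2,0.45,0,0,0],[-0.08,0.4,0.9,0,0,0],[-0.15,0.8,1.8,0,0,0],[-0.15,0.8,1.8,0,0,0],[-1,0.8,2,0,0,0],[-1,0,2,0,0,0],[-1,0,2,0,0,0],[0,0,0,0,0,0]]'; python3 -c "
from h import *
print(env.sense()['qpos'])"
```

```text
time_s: 5.6
eef_pos: [412.5, 103.0, 58.8]
tcp_rot: [2.693, 0.254, 0.052]
wrist_force: [-1.9, 3.0, 6.1]
width: 9.3
grasp_force: 59.3
time_s: 6.4
eef_pos: [378.5, 133.5, 170.4]
tcp_rot: [2.694, 0.254, 0.056]
wrist_force: [0.4, 1.5, -1.2]
width: 9.2
grasp_force: 58.6
[ 0.48056549 -0.13148027  2.07079116 -0.42733187  1.35650271  1.98806052]
```

```bash
python3 -m handwheel '[[-0.5,0,0.5,0,0,8.36],[-0.5,0,0.5,0,0,8.36],[0,0,0,0,0,8.36],[0,-3,0,0,0,8.36],[0,-4.5,0,0,0,8.36],[0,-4.5,0,0,0,8.36],[0,-4.5,0,0,0,8.36],[0,-4.5,0,0,0,8.36],[0,-4.5,0,0,0,8.36],[0,-4.5,0,0,0,8.36],[0,-4.5,0,0,0,0],[0,-4.5,0,0,0,0]]' && python3 -m handwheel '[[0,-4.3,0,0,0,0],[0,-3,0,0,0,0],[0,-2,0,0,0,0],[0,0,0,0,0,0],[0,0,0,0,0,0]]'
python3 -c "
from h import *
s=env.sense();print(s['qpos']);print(np.round(R.from_rotvec(s['tcp_rot']).as_matrix(),3))"
```

```text
time_s: 7.6
eef_pos: [365.5, -130.2, 174.3]
tcp_rot: [2.297, 1.607, 0.311]
wrist_force: [0.1, 0.0, -1.8]
width: 9.0
grasp_force: 58.7
time_s: 8.1
eef_pos: [365.3, -221.4, 173.4]
tcp_rot: [2.302, 1.606, 0.31]
wrist_force: [-0.3, 0.1, -2.7]
width: 8.7
grasp_force: 58.7
[-0.8818285  -0.59022817  2.38038363  0.22142448  1.02373407 -0.61354463]
[[ 0.346  0.87   0.352]
 [ 0.938 -0.319 -0.133]
 [-0.003  0.376 -0.926]]
```

```bash
cat > g.py <<'E'
from h import *
import sys
lx,ly,lz,t=map(float,sys.argv[1:5]); BX,BY,YAW=493.1,-345.1,4.2
if len(sys.argv)>5: BX,BY,YAW=map(float,sys.argv[5:8])
s=env.sense();Rt=R.from_rotvec(s["tcp_rot"]);B=R.from_euler("z",YAW,degrees=True)
a=(B*R.from_euler("y",-t,degrees=True)).as_matrix()
lip=B.apply([lx,ly,lz])+[BX,BY,34]
grip=lip+57.5*a[:,0]+39*a[:,2]; tcp=grip-19*a[:,2]
Rd=R.from_matrix(np.c_[-a[:,1],a[:,0],-a[:,2]]) if 0 else R.from_matrix(np.c_[np.cross(a[:,0],-a[:,2]),a[:,0],-a[:,2]])
c=Rt.as_matrix();cx,cz=c[:,1],-c[:,2];l=s["eef_pos"]+19*cz-57.5*cx-39*cz
print("now lip in bay",np.round(B.inv().apply(l-[BX,BY,34]),1),"tilt",np.round(np.degrees(np.arcsin(cx[2])),2),"yaw",np.round(np.degrees(np.arctan2(cx[1],cx[0]))-YAW,2))
print("delta cm",np.round((tcp-s["eef_pos"])/10,2),"rot deg",np.round(np.degrees((Rd*Rt.inv()).as_rotvec()),2),"F",np.round(s["wrist_force"],1),"t",s["time_s"],"q",np.round(s["qpos"],2))
E
python3 g.py -40 0 45 20
```

```text
now lip in bay [-160.1  151.6   99.2] tilt 22.11 yaw -24.36
delta cm [ 13.5  -12.32  -5.59] rot deg [ 0.46  2.09 24.42] F [-0.3  0.1 -2.7] t 8.1 q [-0.88 -0.59  2.38  0.22  1.02 -0.61]
```

```bash
python3 -m handwheel '[[0.5,-1,0,0,0,3],[1,-1.5,0,0,0,3],[2,-2,0,0,0.4,3.5],[2,-2,0,0.2,0.4,3.5],[2,-2,0,0.2,0.4,3.5],[2,-2,-0.6,0,0.4,3.5],[2,-1.5,-1,0,0.4,3.5],[2,-0.3,-2,0,0,1],[0,0,-2,0,0,0],[0,0,0,0,0,0],[0,0,0,0,0,0]]'; python3 g.py -40 0 45 20
python3 - <<'E'
from h import *
k=vision.get_calibration("wrist");np.save("w4.npy",k,allow_pickle=True);im=vision.camera("wrist");cv2.imwrite("pics/w4r.png",im)
cv2.imwrite("pics/w4.png",cv2.resize(im,(800,600),interpolation=2))
E
```

```text
time_s: 9.2
eef_pos: [501.1, -342.8, 118.2]
tcp_rot: [1.955, 2.114, 0.377]
wrist_force: [0.7, -1.1, -0.6]
width: 9.2
grasp_force: 58.8
now lip in bay [-39.    1.5  45.6] tilt 20.16 yaw 0.24
delta cm [-0.08 -0.17 -0.07] rot deg [-0.06  0.16 -0.26] F [ 0.7 -1.1 -0.6] t 9.2 q [-0.89  0.12  1.91  0.36  0.94 -1.16]
```

View pics/w4.png

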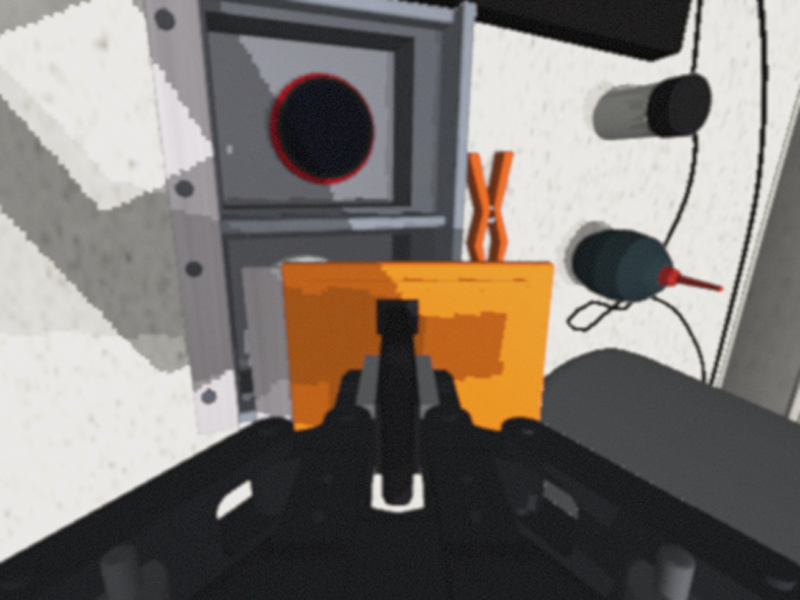

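Cover held well. Bay edges are visible: divider at (222–445, 223), ledge inner edge (203,0)–(238,420), lip's left corner at (244,268). I'll overlay the models to check the relative pose.

```bash
cat > ov.py <<'E'
from h import *
k=np.load("w4.npy",allow_pickle=True).item();im=cv2.imread("pics/w4r.png");x0,y0,sc=90,0,2.8
im=cv2.resize(im[y0:y0+212,x0:x0+280],None,fx=sc,fy=sc,interpolation=2)
B=R.from_euler("z",4.2,degrees=True);O=np.array([493.1,-345.1,34])
s=env.sense();c=R.from_rotvec(s["tcp_rot"]).as_matrix();a=np.c_[c[:,1],-c[:,0],-c[:,2]];a[:,1]=np.cross(a[:,2],a[:,0])
U=s["eef_pos"]+(19-41)*a[:,2]
def L(P,col):
    cv2.polylines(im,[((proj(k,P)-[x0,y0]+.5)*sc).astype(int).reshape(-1,1,2)],False,col,1)
bay=lambda P:B.apply(np.array(P,float))+O
cov=lambda P:np.array(P,float)@a.T+U
g=(0,255,0)
L(bay([[-47.5,142,16],[-47.5,-49,16]]),g);L(bay([[-66,142,16],[-66,-49,16],[-47.5,-49,16]]),g)
for y in (43.5,49.5,136.5):L(bay([[-47.5,y,12],[60,y,12]]),g)
for x in (60,66):L(bay([[x,-49,22],[x,142,22]]),g)
r=(255,0,255)
L(cov([[-42.5,-40,6],[-42.5,40,6],[57.5,40,6],[57.5,-40,6]]),r);L(cov([[-42.5,38,4],[-57.5,38,4],[-57.5,-38,4]]),r)
cv2.imwrite("pics/ov.png",im)
E
python3 ov.py
```

```text
(no output)
```

View pics/ov.png

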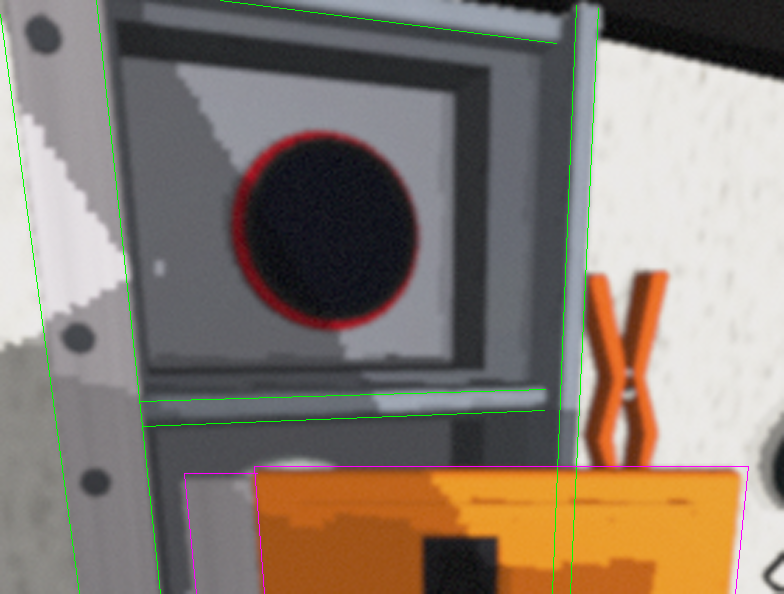

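Relative check: the cover is about 1 mm further to −y and −x than modelled, and the box about 1 mm further to +y. Net lateral offset is about −0.7 mm, inside the ±3.5 mm clearance. I'll go to 15° tilt and lower in steps.

```bash
python3 g.py -38 2 12 15
```

```text
now lip in bay [-38.7   0.4  46.7] tilt 20.24 yaw 0.25
delta cm [ 0.39  0.16 -3.92] rot deg [-0.34  5.23 -0.23] F [-0.1 -0.3 -1. ] t 9.25 q [-0.89  0.12  1.91  0.36  0.94 -1.16]
```

```bash
python3 -m handwheel '[[0.1,0.05,-0.8,-0.1,1.3,-0.1],[0.1,0.05,-0.8,-0.1,1.3,-0.1],[0.1,0.05,-0.8,-0.1,1.3,0],[0.1,0,-0.8,0,1.3,0],[0,0,-0.7,0,0,0],[0,0,0,0,0,0],[0,0,0,0,0,0]]'; python3 g.py -38 2 4 15
```

```text
time_s: 9.95
eef_pos: [504.7, -343.0, 79.0]
tcp_rot: [2.01, 2.161, 0.286]
wrist_force: [-1.1, 0.7, -0.7]
width: 9.3
grasp_force: 58.9
now lip in bay [-38.6   1.3  10.8] tilt 14.99 yaw -0.06
delta cm [ 0.05  0.08 -0.68] rot deg [-0.09 -0.02  0.03] F [-1.1  0.7 -0.7] t 9.95 q [-0.84  0.21  1.87  0.26  0.92 -1.06]
```

```bash
for i in 1; do python3 -m handwheel '[[0,0,-0.2,0,0,0],[0,0,-0.2,0,0,0],[0,0,-0.1,0,0,0],[0,0,0,0,0,0]]'; python3 -m handwheel '[[0,0,-0.1,0,0,0],[0,0,0,0,0,0],[0,0,0,0,0,0]]';python3 -m handwheel '[[0,0,-0.1,0,0,0],[0,0,0,0,0,0],[0,0,0,0,0,0]]'; done; python3 g.py -38 2 4 15
```

```text
time_s: 10.35
eef_pos: [504.9, -343.2, 74.5]
tcp_rot: [2.009, 2.16, 0.286]
wrist_force: [-0.3, -0.1, -1.6]
width: 9.3
grasp_force: 58.9
time_s: 10.65
eef_pos: [505.0, -343.2, 73.6]
tcp_rot: [2.009, 2.16, 0.286]
wrist_force: [0.6, -0.2, -1.7]
width: 8.9
grasp_force: 58.9
time_s: 10.95
eef_pos: [505.0, -343.2, 72.6]
tcp_rot: [2.009, 2.161, 0.286]
wrist_force: [0.9, -0.2, -2.3]
width: 9.2
grasp_force: 58.9
now lip in bay [-38.4   1.1   4.3] tilt 15.01 yaw -0.04
delta cm [ 0.03  0.1  -0.04] rot deg [-0.05  0.01  0.03] F [ 0.9 -0.2 -2.3] t 10.95 q [-0.84  0.22  1.87  0.26  0.91 -1.06]
```

```bash
python3 -m handwheel '[[0,0,-0.1,0,0,0],[0,0,0,0,0,0],[0,0,0,0,0,0]]' | grep -E "pos|force"; python3 -m handwheel '[[0,0,-0.1,0,0,0],[0,0,0,0,0,0],[0,0,0,0,0,0]]'| grep -E "pos|force"; python3 -m handwheel '[[0,0,-0.05,0,0,0],[0,0,0,0,0,0],[0,0,0,0,0,0]]'| grep -E "pos|force"
```

```text
eef_pos: [505.0, -343.2, 71.5]
wrist_force: [-0.2, 0.2, -1.2]
grasp_force: 58.9
eef_pos: [505.0, -343.2, 70.5]
wrist_force: [0.6, -0.2, -0.4]
grasp_force: 58.9
eef_pos: [505.0, -343.2, 70.1]
wrist_force: [-0.3, -0.5, -2.0]
grasp_force: 58.9
```

```bash
for i in 1 ; do python3 -m handwheel '[[0,0,-0.1,0,0,0],[0,0,0,0,0,0],[0,0,0,0,0,0]]' | grep -E "pos|t_force"; python3 -m handwheel '[[0,0,-0.1,0,0,0],[0,0,0,0,0,0],[0,0,0,0,0,0]]'| grep -E "pos|t_force"; done
```

```text
eef_pos: [505.0, -343.2, 69.0]
wrist_force: [-0.1, 0.8, -1.2]
eef_pos: [505.0, -343.2, 68.1]
wrist_force: [-0.1, -0.4, -1.2]
```

```bash
python3 -m handwheel '[[0,0,0.2,0,0,0],[0,0,0.2,0,0,0],[-0.3,-0.02,0,0,0,0],[-0.3,-0.02,0,0,0,0],[0,0,0,0,0,0],[0,0,0,0,0,0]]' | grep -E "pos|t_force"; python3 -m handwheel '[[-0.2,-0.02,0,0,0,0],[-0.2,-0.02,0,0,0,0],[0,0,0,0,0,0],[0,0,0,0,0,0]]'| grep -E "pos|t_force"; python3 g.py -56 2 4 15
python3 - <<'E'
from h import *
cv2.imwrite("pics/w5.png",cv2.resize(vision.camera("wrist")[:290,90:400],None,fx=2.4,fy=2.0,interpolation=2))
E
```

```text
eef_pos: [498.8, -343.6, 72.0]
wrist_force: [-0.4, 0.7, -1.7]
eef_pos: [494.9, -344.1, 72.1]
wrist_force: [-0.7, 0.1, -0.4]
now lip in bay [-48.5   1.    3.9] tilt 15.02 yaw -0.05
delta cm [-0.76  0.06  0.01] rot deg [-0.04  0.01  0.04] F [-0.7  0.1 -0.4] t 13.45 q [-0.86  0.21  1.89  0.27  0.91 -1.08]
```

View pics/w5.png

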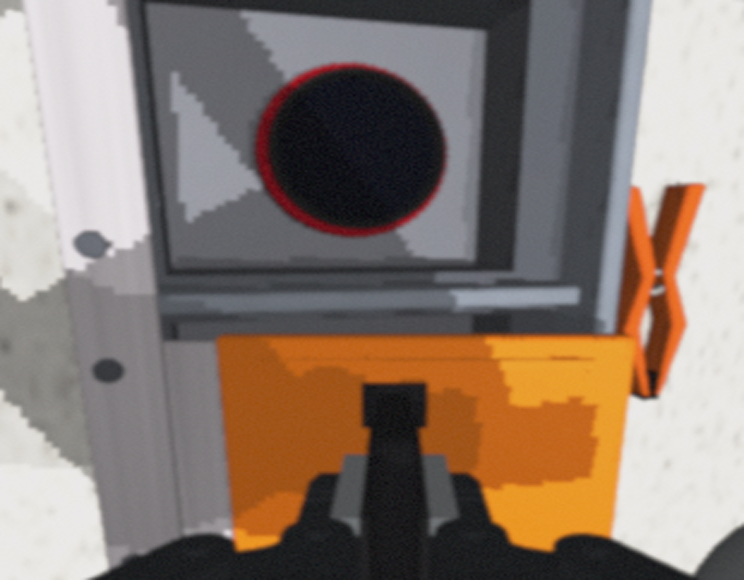

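The lip is at the ledge edge, around (170,440) in the crop. The gap between divider (lower edge y≈310) and plate (y≈337) looks large, so I'll measure it before going on.

```bash
python3 - <<'E'
from h import *
k=vision.get_calibration("wrist");B=R.from_euler("z",4.2,degrees=True);O=np.array([493.1,-345.1,34])
px=lambda u,v:(u/2.4+90-.3,v/2.0-.25)
P=[("div low L",165,313,46),("div low R",575,302,46),("div up L",163,293,46),("div up R",578,288,46),("plate TL",217,338,34+4+8),("plate TL z+5",217,338,51),("plate TR",633,337,72),("plate TR+5",633,337,77),("ledge edge",150,220,50),("far in",600,290,56),("lip TL",165,342,43)]
for n,u,v,z in P: print(n,np.round(B.inv().apply(ray(k,*px(u,v),z)-O),1))
T=np.array(k["camera_from_world"]);print("cam",-T[:3,:3].T@T[:3,3])
s=env.sense();c=R.from_rotvec(s["tcp_rot"]).as_matrix();a=np.c_[c[:,1],np.cross(-c[:,2],c[:,1]),-c[:,2]];U=s["eef_pos"]-22*a[:,2]
print("model TL,TR",[np.round(B.inv().apply(a@np.array(m)+U-O),1) for m in ([-42.5,40,6.],[57.5,40,6.])])
E
```

```text
div low L [-45.8  45.8  12. ]
div low R [59.4 45.  12. ]
div up L [-45.7  51.3  12. ]
div up R [59.9 49.5 12. ]
plate TL [-34.7  38.2  12. ]
plate TL z+5 [-34.7  39.1  17. ]
plate TR [60.6 38.5 38. ]
plate TR+5 [57.1 39.7 43. ]
ledge edge [-46.4  70.5  16. ]
far in [60.4 50.  22. ]
lip TL [-46.8  37.    9. ]
cam [ 453.10890925 -277.46921493  209.72130438]
model TL,TR [array([-34.9,  41. ,  11.7]), array([61.7, 40.9, 37.6])]
```

The measurement shows the cover is 3 mm too far to −y of the bay centre, with about 0.5° of yaw error. I'll correct that, then slide in.

```bash
python3 -m handwheel '[[0,0.15,0,0,0,-0.2],[0,0.15,0,0,0,-0.2],[0,0,0,0,0,0]]' | grep -E "pos|t_force"; python3 -m handwheel '[[-0.2,-0.01,0,0,0,0],[-0.2,-0.01,0,0,0,0],[0,0,0,0,0,0],[0,0,0,0,0,0]]'| grep -E "pos|t_force"; python3 -m handwheel '[[-0.2,-0.01,0,0,0,0],[-0.15,-0.01,0,0,0,0],[0,0,0,0,0,0],[0,0,0,0,0,0]]'| grep -E "pos|t_force"; python3 g.py -57 2 4 15 493.9 -343.7 3.8
```

```text
eef_pos: [495.0, -340.6, 72.0]
wrist_force: [0.2, 1.1, -0.2]
eef_pos: [490.9, -341.3, 72.1]
wrist_force: [0.5, -0.5, -1.3]
eef_pos: [487.5, -341.5, 72.1]
wrist_force: [0.4, -0.5, -0.2]
now lip in bay [-56.6   2.7   3.9] tilt 15.02 yaw -0.05
delta cm [-0.03 -0.07  0.01] rot deg [-0.04  0.02  0.04] F [ 0.4 -0.5 -0.2] t 14.6 q [-0.86  0.19  1.91  0.27  0.9  -1.08]
```

```bash
python3 -m handwheel '[[-0.1,0,-0.1,0,0,0],[0,0,-0.1,0,0,0],[0,0,0,0,0,0],[0,0,0,0,0,0]]' | grep -E "pos|t_force"; python3 -m handwheel '[[0,0,-0.1,0,0,0],[0,0,0,0,0,0],[0,0,0,0,0,0]]'| grep -E "pos|t_force"; python3 -m handwheel '[[0,0,-0.1,0,0,0],[0,0,0,0,0,0],[0,0,0,0,0,0]]'| grep -E "pos|t_force"; python3 g.py -57.5 2 2 15 493.9 -343.7 3.8
```

```text
eef_pos: [486.5, -341.4, 70.0]
wrist_force: [-0.0, -0.7, -1.3]
eef_pos: [486.5, -341.4, 69.1]
wrist_force: [0.5, 0.5, -1.1]
eef_pos: [486.5, -341.4, 68.1]
wrist_force: [0.2, 0.4, -0.8]
now lip in bay [-57.6   2.8  -0.1] tilt 15.02 yaw -0.04
delta cm [ 0.01 -0.08  0.21] rot deg [-0.04  0.02  0.03] F [ 0.2  0.4 -0.8] t 15.6 q [-0.86  0.19  1.91  0.27  0.9  -1.08]
```

```bash
python3 -m handwheel '[[0,0,-0.1,0,0,0],[0,0,0,0,0,0],[0,0,0,0,0,0]]' | grep -E "pos|t_force"; python3 -m handwheel '[[0,0,-0.1,0,0,0],[0,0,0,0,0,0],[0,0,0,0,0,0]]'| grep -E "pos|t_force"; python3 -m handwheel '[[0,0,-0.1,0,0,0],[0,0,0,0,0,0],[0,0,0,0,0,0]]'| grep -E "pos|t_force"
```

```text
eef_pos: [486.8, -341.5, 67.7]
wrist_force: [-1.4, 2.3, 4.7]
eef_pos: [487.2, -341.6, 67.4]
wrist_force: [-1.0, 3.7, 9.4]
eef_pos: [487.5, -341.7, 67.1]
wrist_force: [-2.3, 5.4, 13.9]
```

Contact is about 2.3 mm below the nominal height, so the seat is now located. I'll ease off and swing down about the lip.

```bash
python3 -m handwheel '[[0,0,0.15,0,0,0],[0,0,0.15,0,0,0],[0,0,0,0,0,0],[0,0,0,0,0,0]]' | grep -E "pos|t_force"; python3 -m handwheel '[[0.06,0,-0.11,-0.08,1.25,0],[0.06,0,-0.11,-0.08,1.25,0],[0.07,0.01,-0.12,-0.08,1.25,0],[0.07,0,-0.12,-0.08,1.25,0],[0,0,0,0,0,0],[0,0,0,0,0,0]]'| grep -E "pos|t_force"; python3 g.py -57.5 2 -0.5 10 493.9 -343.7 3.8
```

```text
eef_pos: [486.5, -341.5, 67.9]
wrist_force: [-0.6, -0.4, 1.3]
eef_pos: [489.5, -341.2, 63.4]
wrist_force: [1.6, -0.5, -0.1]
now lip in bay [-57.4   2.8  -0.3] tilt 10.02 yaw -0.01
delta cm [-0.01 -0.08 -0.03] rot deg [-0.05  0.02  0.  ] F [ 1.6 -0.5 -0.1] t 17.5 q [-0.82  0.24  1.85  0.17  0.94 -0.97]
```

```bash
python3 -m handwheel '[[0.05,0,-0.12,-0.08,1.25,0],[0.06,0,-0.12,-0.08,1.25,0],[0.05,0,-0.12,-0.08,1.25,0],[0.06,0,-0.12,-0.08,1.25,0],[0,0,0,0,0,0],[0,0,0,0,0,0]]'| grep -E "pos|t_force"; python3 -m handwheel '[[0.05,0,-0.12,-0.08,1.25,0],[0.05,0,-0.12,-0.08,1.25,0],[0,0,0,0,0,0],[0,0,0,0,0,0]]'| grep -E "pos|t_force"; python3 g.py -57.5 2 -0.5 0 493.9 -343.7 3.8
```

```text
eef_pos: [491.6, -341.2, 58.7]
wrist_force: [0.2, -0.2, 1.5]
eef_pos: [492.4, -341.3, 56.2]
wrist_force: [0.3, 0.4, 1.1]
now lip in bay [-57.9   2.6  -0.3] tilt 2.48 yaw -0.02
delta cm [ 0.13 -0.04 -0.27] rot deg [-0.23  2.47  0.02] F [0.3 0.4 1.1] t 18.5 q [-0.76  0.32  1.76  0.04  1.04 -0.84]
```

```bash
python3 -m handwheel '[[0.03,0,-0.12,-0.1,1.2,0],[0.03,0,-0.12,-0.1,1.2,0],[0,0,0,0,0,0],[0,0,0,0,0,0]]'| grep -E "pos|t_force"; python3 -m handwheel '[[0,0,-0.05,0,0,0],[0,0,0,0,0,0],[0,0,0,0,0,0]]'| grep -E "pos|t_force";  python3 g.py -57.5 2 -0.5 0 493.9 -343.7 3.8
python3 - <<'E'
from h import *
cv2.imwrite("pics/w6.png",cv2.resize(vision.camera("wrist")[:290,90:400],None,fx=2.4,fy=2.0,interpolation=2))
E
```

```text
eef_pos: [493.2, -341.3, 53.9]
wrist_force: [0.5, 0.3, 0.1]
eef_pos: [493.2, -341.3, 53.9]
wrist_force: [0.6, 1.9, 5.5]
now lip in bay [-58.    2.5  -0.2] tilt 0.13 yaw -0.05
delta cm [ 0.06 -0.04 -0.04] rot deg [-0.02  0.13  0.05] F [0.6 1.9 5.5] t 19.2 q [-0.74  0.35  1.73  0.    1.07 -0.8 ]
```

View pics/w6.png

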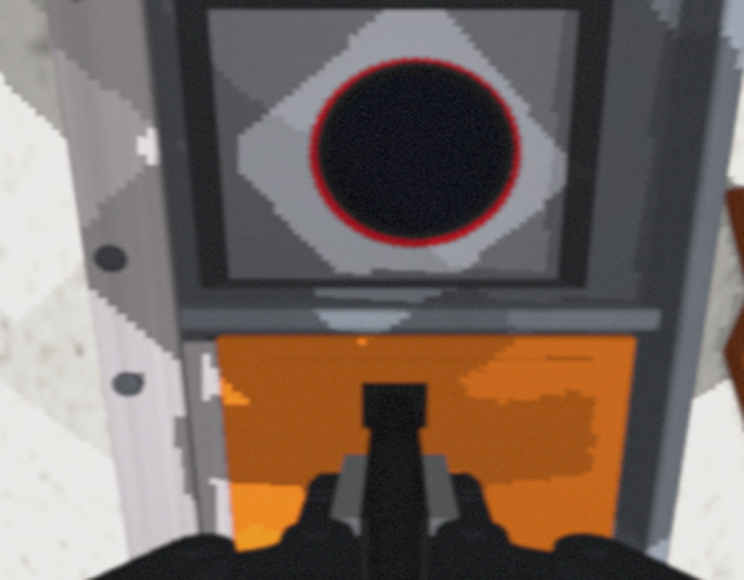

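The cover lies flat: lip under the ledge at (195,400), plate parallel to the divider, light contact of 5.5 N. Release, retreat straight up and check.

```bash
python3 -m handwheel '[[0,0,0.05,0,0,0],[0,0,0,0,0,0],[0,0,0,0,0,0],[0,0,0,0,0,0],[0,0,0,0,0,0],[0,0,0,0,0,0]]' 0.4 | grep -E "pos|force|wid"; python3 -m handwheel '[[0,0,0.3,0,0,0],[0,0,0.6,0,0,0],[0,0,1.5,0,0,0],[0,0,3,0,0,0],[0,0,4,0,0,0],[0,0,4,0,0,0],[0,0,1,0,0,0],[0,0,0,0,0,0],[0,0,0,0,0,0]]'| grep -E "pos|force|wid"
python3 - <<'E'
from h import *
k=vision.get_calibration("wrist");im=vision.camera("wrist");np.save("w7.npy",k,allow_pickle=True);cv2.imwrite("pics/w7r.png",im)
cv2.imwrite("pics/w7.png",cv2.resize(im,(800,600),interpolation=2))
E
```

```text
eef_pos: [492.8, -341.3, 53.8]
wrist_force: [0.7, -0.1, 0.1]
width: 34.5
grasp_force: 0.0
eef_pos: [492.6, -341.0, 197.5]
wrist_force: [-1.4, 0.3, 0.3]
width: 34.0
grasp_force: 0.0
```

View pics/w7.png

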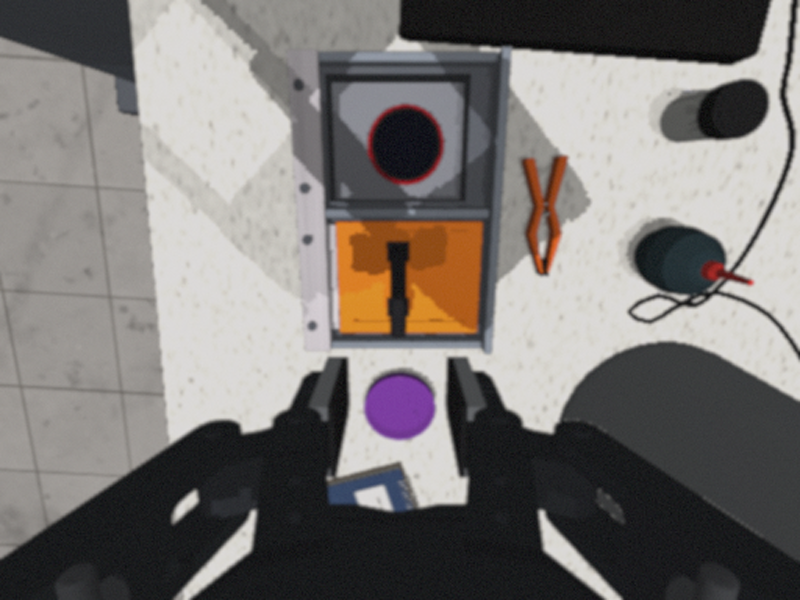

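The picture shows the cover seated inside the rim over the right bay: plate (338–483, 220–333), about 5 mm of lip visible before the ledge edge as expected. Lens, clamp, blower and the rest have not moved.

```bash
python3 -c "
from h import *
print(env.sign_off())"
```

```text
the job is handed in; nothing more can be done
None
```

The orange cover now lies flat over the right bay, which holds the petri dish. Its lip is under the ledge and the gripper is clear, and the job is handed in; no verdict came back from the judging.

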